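# Turn the desk carousel until the hand stamp is at the front

## Task

Bring the hand stamp to the front of the desk carousel: gently push the finger tabs on the rim of the turning tray with your fingertips until the bay with the hand stamp points squarely along the brass arrow of the stand, and leave the tray at rest there. Do not touch, lift or upset the things that stand in the tray, and leave the other things on the desk where they are.

Things in the scene. Friction and masses are not known exactly. Their poses are not given: they have to be found in the camera images.
- stand: Fixed foot of the carousel: dark steel disc, radius 100 mm, with a flat brass arrow (18 mm wide, only 8 mm high) lying on the desk out to 194 mm from the axis. Origin on the turning axis at desk height; z up; the arrow, the carousel's front, points along the stand's own -x, which is up to 0.45 rad either way from world -x (towards the robot's side).
- carousel: Light wooden round tray, radius 120 mm. Turns either way, without a stop, about the stand's vertical axis and stays where left (friction about 0.1 N m; no spring or detents). Origin on the axis at its underside, 22 mm above the desk; z up; axes turn with it. Rim top 54 mm, inner floor 34 mm above the desk. Cross walls (top 56 mm) along its x and y axes make four equal bays with middles at 45, 135, 225, 315 degrees.
- tab (a point): Middle of one of eight equal dark wooden upright finger tabs that stand out radially from the tray's rim at 0, 45, 90, ... degrees from the tray's x axis (this one at 0). Each is 10 mm thick and reaches from the rim out to 152 mm from the axis, and from 26 to 70 mm above the desk. Between the tabs, outside the rim, is free air down to the desk (about 90 mm wide).
- stamp: Hand stamp with a turned dark red knob on a wooden block, 24x48 mm, 69 mm high (top about 100 mm above the desk), loose in one bay about 72 mm from the axis (which bay varies; at the start no bay points along the arrow). Origin at the centre of its underside, z up.
- ink_bottle: Square dark blue ink bottle with a black cap, 54x54x64 mm, loose in a bay. Origin at the centre of its underside, z up.
- red_clip: Red binder clip with wire handles upright, 25x32x41 mm, loose in a bay. Origin at the centre of its underside, z up.
- eraser: White eraser in a blue sleeve, 21x46x12 mm, loose in a bay. Origin at the centre of its underside, z up.
- mug: White mug, 83 mm across, 94 mm high, loose bystander right of the carousel. Origin under its middle.
- sticky_notes: Yellow block of sticky notes, 76x76x20 mm, loose bystander right of the carousel. Origin at the centre of its underside.
- index_cards: Banded pack of index cards, 78x127x22 mm, loose bystander left of the carousel. Origin at the centre of its underside.

How it is judged:
By the outcome, as a careful person would: the job done as asked, in the order asked, and still so for the second after the job is handed in, with the robot touching nothing.
It also fails if it takes over 72 s, if anything falls off the work surface, if the arm or the gripper's body presses on something with over 40 N, if the wrist force passes 120 N, or if a joint passes its speed limit or range.

## Robot

A 6-joint arm with a two-finger parallel gripper is mounted at the origin on a cart in front of the work surface, level with it; the furniture and walls round the work are solid. World frame = base frame: x ahead of the robot, y to its left, z up, the work surface at z = 0. Lengths are in m, angles in rad, forces in N, time in s.
With the tool pointing down it reaches from about 0.225 to 0.875 m from the base axis. Payload 3.4 kg.
Tool frame: the origin (TCP) lies midway between the tips of the shut fingers; the grasp point (between the pads) lies 19 mm behind it; z points along the fingers, y is the line along which they close (so a half turn about z gives the same grasp; the last joint's range is limited). The gripper opens to 85 mm and grips with 20 to 120 N. Pads are 22 mm wide; open, the fingers measure 114 mm over their backs; the gripper's body (76 mm by 85 mm) begins 54 mm behind the grasp point. The pads swing forward as they close: fully open they stand 13 mm farther back than shut.
Start: joints at [1.199, 0.276, 1.505, -0, 1.361, -0.121], TCP at [0.143, 0.557, 0.193] pointing down, gripper open.
Joint ranges: [-2.89, 2.89], [-0.75, 2.08], [0.22, 2.7], [-1.18, 4.32], [0.11, 2.71], [-2.7, 2.7]. Speed limits (rad/s): [2.57, 2.57, 3.14, 3.14, 3.14, 3.14].

## Interface

Orientations are given as a unit quaternion [x, y, z, w].
In Python, from bench import bot, cams, ticket gives the robot as it stands.
- The arm moves only by the tool play_rows, never from a script. Its argument "motion" is a list of rows, each a list of 3 entries, a list of its own where there are three numbers: the shift along the world's x, y, z in cm, then the turn, a rotation vector about the world's x, y, z in degrees, then the closure, from 0 (fully open) to 1 (shut). A call has exactly 10 rows; each row shifts and turns the commanded pose from where the row before left it; what a row does not reach is not made up. A row lasts 1/8 s, in which the tool goes at most 62.5 mm and 10.7 degrees, less where a joint would pass 70% of its speed; a pose out of reach is approached as far as the arm can. A call is refused whole if a number of a shift passes 6.25 or a number of a turn 10.7, either way. A call with a gripper value outside its range is refused whole. The fingers move at their own pace and stop on an object; the grip force is fixed at half the most. Time passes only in rows, so rows that do not move let the fingers close, or fill a call up. It gives the time, the measured TCP pose, the force, the opening and the grip force at its end, in the units of the state.
- bot.get_obs(): the state, without advancing time (a new reading comes with each control period).
- cams.camera(name): name is "side" or "top"; returns a dict with "img" (420x560x3 uint8, red, green, blue), "camera_matrix" (3x3 intrinsics, pixels), "R" (3x3) and "t" (3): a world point X has camera coordinates R X + t. Camera axes: x right, y down, z forward; pixel columns grow to the right and rows downward; lengths in m; the calibration is good to about 2 mm. A picture is of the moment at which its call begins. There is no depth.
- ticket.job_done(): hands the job in; it is judged then, once.
The state is a dict: "time_s": time; "joints": joint angles; "joint_velocities": joint speeds; "effort": joint torques, N m; "eef_pos": TCP position; "eef_rot": TCP orientation; "wrist_force": force on the tool from outside, world axes, zero at the start; "moment": the same for the moment, N m; "gripper_width": opening from 0.0 (shut) to 1.0 (fully open); "finger_force": force on a finger pad.
Only numpy, scipy, OpenCV 4.12 (cv2) and the standard library are available. Lean on these libraries where they do the work, as an engineer would, in place of code of your own. Each camera call takes 0.05 s, during which the arm holds its last target. There are 200 camera calls.

## Working session

There is one attempt and no reset: what is moved stays moved. The work goes in short steps, Python scripts to look and compute and a tool call to move; the robot and the scene stay as the last step left them, time stands still between calls to the robot, and variables do not carry over. Pictures are saved under pics/ and viewed, at most 10 in all, crops included, and the job is handed in when it is done.

Besides the shell and the picture viewer there is one more tool, called after ">>>" as a command line: name --argument value ..., lists and objects as JSON in quotes. play_rows: Moves the arm, as the interface text tells. Its arguments: {"type":"object","properties":{"motion":{"type":"array"}},"required":["motion"]}

```bash
mkdir -p pics; python3 - <<'E'
from bench import bot,cams
import cv2,numpy as np
for n in("top","side"):
    c=cams.camera(n); cv2.imwrite(f"pics/{n}0.png",c["img"][...,::-1]); np.savez(f"{n}.npz",K=c["camera_matrix"],R=c["R"],t=c["t"])
    print(n,c["camera_matrix"].round(1).tolist(),(-c["R"].T@c["t"]).round(3),c["R"].round(3).tolist())
o=bot.get_obs();print(o["time_s"],o["eef_pos"],o["eef_rot"],o["gripper_width"])
E
```

```text
top [[503.3, 0.0, 281.3], [0.0, 503.3, 221.4], [0.0, 0.0, 1.0]] [ 0.385 -0.156  1.371] [[-0.001, -1.0, 0.002], [-0.99, 0.0, -0.14], [0.14, -0.002, -0.99]]
side [[405.1, 0.0, 277.4], [0.0, 405.1, 206.6], [0.0, 0.0, 1.0]] [0.58  0.691 0.422] [[-1.0, 0.016, 0.006], [0.001, 0.373, -0.928], [-0.017, -0.928, -0.373]]
0.1 [0.14251995 0.5565218  0.19224381] [ 1.25065248e-01  9.92148193e-01 -7.79298796e-04 -2.00422493e-04] 0.9980749117580916
```

View pics/top0.png

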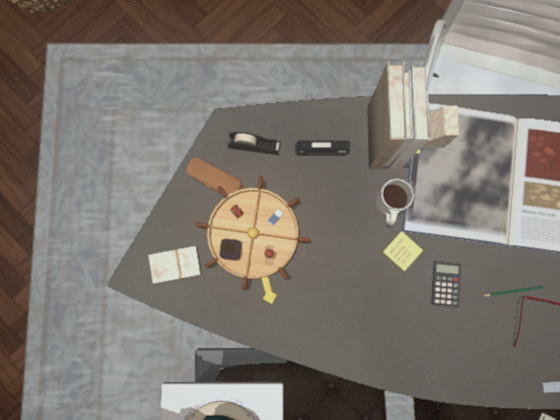

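View pics/side0.png

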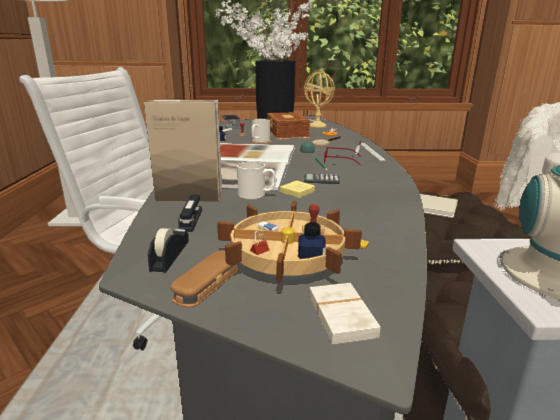

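The top view shows the tray centre near (253,233), the stamp knob at (270,254), the arrow tip at (269,298), and dark tabs around the rim. The side view shows the bottle, clip, eraser and stamp upright in their bays.

```bash
cat > h.py <<'E'
import cv2,numpy as np
from bench import cams
def ray(c,px,z):
    px=np.atleast_2d(np.asarray(px,float))
    d=np.c_[px,np.ones(len(px))]@np.linalg.inv(c["camera_matrix"]).T@c["R"]
    o=-c["R"].T@c["t"]
    return (o+d*((z-o[2])/d[:,2])[:,None])[:,:2]
def pix(m): return np.argwhere(m)[:,::-1]
def look(name,ctr=None):
    c=cams.camera("top");im=c["img"];cv2.imwrite(f"pics/{name}.png",cv2.resize(im[150:330,150:350],(800,720),interpolation=2)[:600,:,::-1])
    h=cv2.cvtColor(im,cv2.COLOR_RGB2HSV);H,S,V=[h[...,i].astype(int) for i in range(3)]
    wood=pix((H>8)&(H<22)&(S>60)&(V>150))
    w=ray(c,wood,.054)
    w=w[np.linalg.norm(w-ray(c,[253,233],.054),axis=1)<.135]
    (cx,cy),r=cv2.minEnclosingCircle(w.astype(np.float32))
    arrow=ray(c,pix((H>22)&(H<33)&(S>110)&(V>140)),.008)
    ctr=np.array([cx,cy]) if ctr is None else np.array(ctr)
    rr=np.linalg.norm(arrow-ctr,axis=1); a=arrow[(rr>.12)&(rr<.2)]-ctr
    am=np.degrees(np.arctan2(*a.mean(0)[::-1]))
    dark=ray(c,pix(V<110),.066); col=ray(c,pix((S>90)&(V<125)),.066)
    q=col-ctr; rr=np.linalg.norm(q,axis=1); th=np.arctan2(q[:,1],q[:,0])[(rr>.128)&(rr<.148)]
    z=np.exp(8j*th).sum(); tab=np.degrees(np.angle(z))/8
    k=ray(c,pix(((H<5)|(H>174))&(S>140)),.09)-ctr
    k=k[np.linalg.norm(k,axis=1)<.11]
    print("ctr",ctr.round(4),"r",round(r,4),"arrow deg",am.round(1),len(a),"tab mod45",tab.round(2),abs(z)/len(th),len(th))
    hist=np.histogram(np.degrees(th)%360,np.arange(0,361,5))[0];print(hist)
    print("red",len(k),[ (round(np.degrees(np.arctan2(b,a))),round(np.hypot(a,b),3)) for a,b in k[::6]])
    return c
E
python3 -c "
from h import *
c=look('crop0')
print(ray(c,[253,232],.06), ray(c,[269,298],.008))"
```

```text
ctr [ 0.5384 -0.0723] r 0.1334 arrow deg -161.7 180 tab mod45 -8.11 0.842622967921477 143
[ 0  2  1  0  0  0 15  3  0  0  0  0  0  0  0  6  8  0  0  0  0  0  0  0
  0 13  0  0  0  0  0  0  0  0  7 14  0  0  0  0  0  0  0  6 12  0  0  0
  0  0  0  0 14  5  0  0  0  0  0  0 16  5  0  0  0  0  0  0  0 14  2  0]
red 1 [(25, np.float64(0.061))]
[[ 0.54253931 -0.08361457]] [[ 0.37082507 -0.12490205]]
```

View pics/crop0.png

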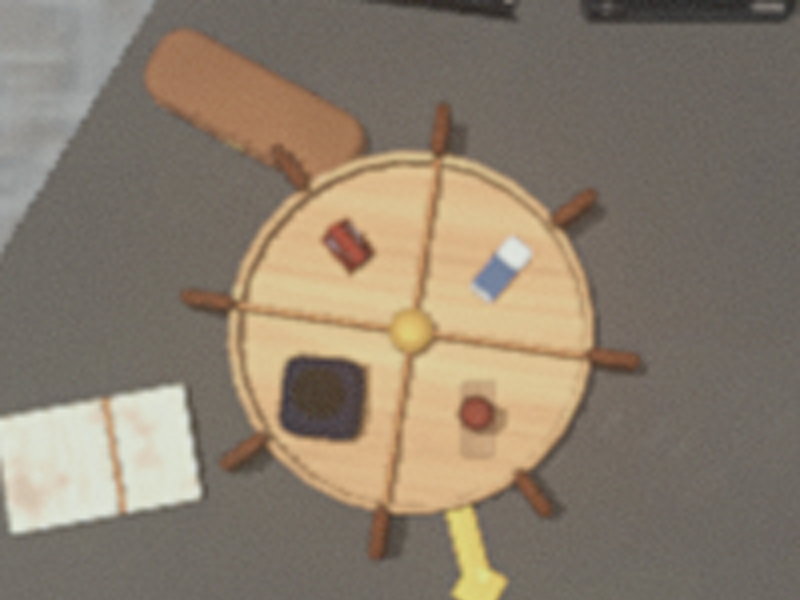

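The crop shows the stamp (475,412) in the bay whose tab is at (535,493), and the arrow running from (460,510) to about (478,590). The brown object behind upset the circle fit, so I'll redo the fit using contours with that region excluded.

```bash
cat > m.py <<'E'
from h import *
from scipy.optimize import least_squares
def meas(c=None,ctr=None):
    c=c or cams.camera("top"); im=c["img"]
    h=cv2.cvtColor(im,cv2.COLOR_RGB2HSV);H,S,V=[h[...,i].astype(int) for i in range(3)]
    if ctr is None:
        m=((H>8)&(H<22)&(S>60)&(V>185)).astype(np.uint8)
        cn=max(cv2.findContours(m,cv2.RETR_EXTERNAL,cv2.CHAIN_APPROX_NONE)[0],key=cv2.contourArea)[:,0]
        w=ray(c,cn,.054); f=least_squares(lambda p:np.hypot(*(w-p[:2]).T)-p[2],[.541,-.083,.12],loss="soft_l1",f_scale=.001)
        ctr=f.x[:2]; print("ctr",f.x.round(4))
    arrow=ray(c,pix((H>22)&(H<33)&(S>110)&(V>140)),.008)
    q=arrow-ctr; r=np.hypot(*q.T); q=q[(r>.125)&(r<.2)]
    vx,vy,x0,y0=cv2.fitLine(q.astype(np.float32),cv2.DIST_L2,0,.001,.001).ravel()
    A=np.degrees(np.arctan2(*q.mean(0)[::-1])); print("arrow mean",A.round(1),"line",np.degrees(np.arctan2(vy,vx))%180-180,"off",vx*y0-vy*x0, np.hypot(*q.T).max())
    q=ray(c,pix((S>90)&(V<125)),.066)-ctr; rr=np.hypot(*q.T); th=np.arctan2(q[:,1],q[:,0])[(rr>.13)&(rr<.15)]
    z=np.exp(8j*th).sum(); tab=np.degrees(np.angle(z))/8
    print("tab",tab.round(2),abs(z)/len(th),len(th),"err tab-arrow mod45",((tab-A+22.5)%45-22.5).round(2))
    return c,ctr
E
python3 -c "
from m import *
c,k=meas()
s=ray(c,[[150+535/4,150+493/4]],.066)[0]-k;print('stamp tab',np.degrees(np.arctan2(s[1],s[0])))
s=ray(c,[[150+475/4,150+412/4]],.095)[0]-k;print('stamp',np.degrees(np.arctan2(s[1],s[0])),np.hypot(*s))
for n,p in dict(mug=(395,195),notes=(403,252),cards=(175,265),brown=(213,174)).items(): print(n,ray(c,[p],.02))
"
```

```text
ctr [ 0.545  -0.0777  0.1053]
arrow mean -164.3 line -165.27493 off -0.0028290637 0.19460780234008015
tab -8.26 0.9301856436406973 146 err tab-arrow mod45 21.01
stamp tab -141.95936703564595
stamp -141.38366054207438 0.07721482340982445
mug [[ 0.64903019 -0.46866315]]
notes [[ 0.49305273 -0.48515892]]
cards [[0.45844453 0.12675772]]
brown [[0.7078442  0.02964924]]
```

```bash
python3 - <<'E'
s=open('m.py').read()
s=s.replace("        cn=max(","        m=cv2.morphologyEx(m,cv2.MORPH_CLOSE,np.ones((7,7)))\n        cn=max(").replace("cn=max(cv2.findContours(m,cv2.RETR_EXTERNAL,cv2.CHAIN_APPROX_NONE)[0],key=cv2.contourArea)[:,0]","cn=cv2.convexHull(max(cv2.findContours(m,cv2.RETR_EXTERNAL,cv2.CHAIN_APPROX_NONE)[0],key=cv2.contourArea))[:,0]")
open('m.py','w').write(s)
E
python3 -c "
from m import *
c,k=meas()
k2=ray(c,[252.5,232.5],.06)[0];print(k2);meas(c,ray(c,[252.7,232.5],.054)[0])
s=ray(c,[[150+535/4,150+493/4]],.066)[0]-k;print('stamp tab',np.degrees(np.arctan2(s[1],s[0])))
"
```

```text
ctr [ 0.5432 -0.0811  0.1188]
arrow mean -165.3 line -165.6573 off -0.0010867976 0.191980850665143
tab -8.23 0.9596768268714785 161 err tab-arrow mod45 22.04
[ 0.54121931 -0.08231311]
arrow mean -165.7 line -165.43732 off 0.000637494 0.190423125125617
tab -8.23 0.9663585270073267 164 err tab-arrow mod45 22.44
stamp tab -142.60027019099533
```

>>> play_rows --motion '[[[1.64,-3.8,0],[0,0,2.5],1],[[1.64,-3.8,0],[0,0,2.5],1],[[1.64,-3.8,0],[0,0,2.5],1],[[1.64,-3.8,0],[0,0,2.5],1],[[1.64,-3.8,0],[0,0,2.5],1],[[1.64,-3.8,0],[0,0,2.5],1],[[1.64,-3.8,0],[0,0,2.5],1],[[1.64,-3.8,0],[0,0,2.5],1],[[1.64,-3.8,0],[0,0,2.5],1],[[1.64,-3.8,0],[0,0,2.5],1]]'

```text
time_s: 1.5
eef_pos: [0.3071, 0.1758, 0.1932]
eef_rot: [-0.093, 0.996, 0.0, 0.0]
wrist_force: [0.7, -0.3, -0.2]
gripper_width: -0.0
finger_force: 0.0
```

>>> play_rows --motion '[[[1.64,-3.8,0],[0,0,2.6],1],[[1.64,-3.8,0],[0,0,2.6],1],[[1.64,-3.8,0],[0,0,2.6],1],[[1.64,-3.8,0],[0,0,2.6],1],[[1.64,-3.8,0],[0,0,2.6],1],[[1.64,-3.8,0],[0,0,2.6],1],[[1.64,-3.8,0],[0,0,2.6],1],[[1.64,-3.8,0],[0,0,2.6],1],[[1.64,-3.8,0],[0,0,2.6],1],[[1.64,-3.8,0],[0,0,2.6],1]]'

```text
time_s: 2.75
eef_pos: [0.4756, -0.1962, 0.1928]
eef_rot: [-0.306, 0.952, -0.005, -0.005]
wrist_force: [0.5, -0.7, -0.3]
gripper_width: 0.003
finger_force: 0.0
```

>>> play_rows --motion '[[[0,0,-1],[0,0,0],1],[[0,0,-1.5],[0,0,0],1],[[0,0,-1.5],[0,0,0],1],[[0,0,-1.5],[0,0,0],1],[[0,0,-1.5],[0,0,0],1],[[0,0,-1],[0,0,0],1],[[0,0,-1],[0,0,0],1],[[0,0,0],[0,0,0],1],[[0,0,0],[0,0,0],1],[[0,0,0],[0,0,0],1]]'

```text
time_s: 4.0
eef_pos: [0.476, -0.1946, 0.1034]
eef_rot: [-0.307, 0.952, -0.005, -0.005]
wrist_force: [0.4, -1.0, 0.6]
gripper_width: 0.0
finger_force: 0.0
```

```bash
python3 -c "
from h import *
from bench import bot
c=cams.camera('top');cv2.imwrite('pics/t1.png',cv2.resize(c['img'][150:350,150:350],(600,600),interpolation=2)[...,::-1])
c=cams.camera('side');cv2.imwrite('pics/s1.png',c['img'][...,::-1])
print(bot.get_obs()['eef_pos'])"
```

```text
[ 0.47584501 -0.19446427  0.10324092]
```

View pics/t1.png

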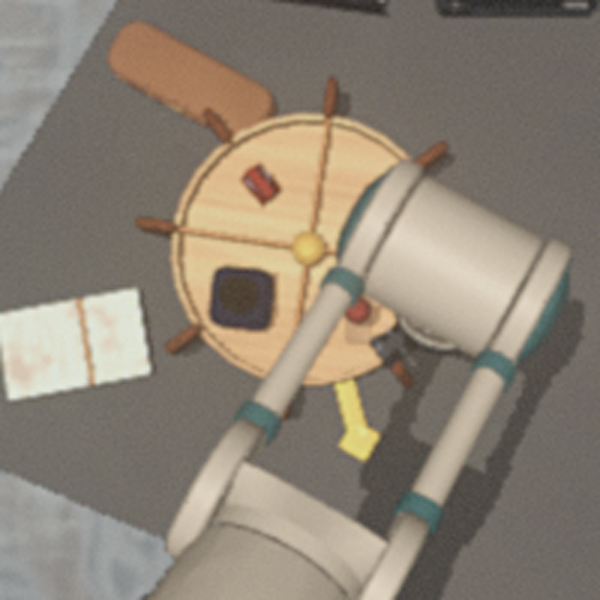

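View pics/s1.png

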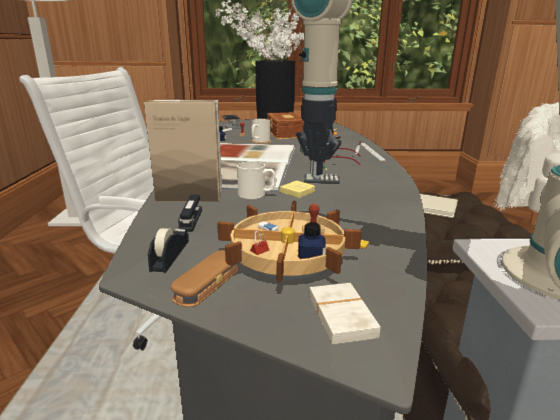

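The top view shows the arm over the lower right of the tray with the stamp knob at (358,308). The side view shows the shut fingertips at (318,175), still above the tray, with everything standing. Next I move outward 1 cm and descend.

>>> play_rows --motion '[[[-0.5,-0.9,0],[0,0,0],1],[[0,0,0],[0,0,0],1],[[0,0,-1],[0,0,0],1],[[0,0,-1],[0,0,0],1],[[0,0,-1],[0,0,0],1],[[0,0,-1],[0,0,0],1],[[0,0,-1],[0,0,0],1],[[0,0,-0.8],[0,0,0],1],[[0,0,0],[0,0,0],1],[[0,0,0],[0,0,0],1]]'

```text
time_s: 5.35
eef_pos: [0.4722, -0.201, 0.045]
eef_rot: [-0.305, 0.952, -0.007, -0.007]
wrist_force: [-0.2, -0.1, 0.7]
gripper_width: -0.002
finger_force: 0.0
```

```bash
python3 -c "
import numpy as np
from bench import bot
p=bot.get_obs()['eef_pos'][:2]-np.array([.542,-.082]);print(p,np.hypot(*p),np.degrees(np.arctan2(p[1],p[0])))
for a in np.arange(-120,-163,-4): print(a,(100*(.14*np.array([np.cos(np.radians(a)),np.sin(np.radians(a))]))).round(2))"
```

```text
[-0.06977034 -0.11896224] 0.1379127084399197 -120.39125983405648
-120 [ -7.   -12.12]
-124 [ -7.83 -11.61]
-128 [ -8.62 -11.03]
-132 [ -9.37 -10.4 ]
-136 [-10.07  -9.73]
-140 [-10.72  -9.  ]
-144 [-11.33  -8.23]
-148 [-11.87  -7.42]
-152 [-12.36  -6.57]
-156 [-12.79  -5.69]
-160 [-13.16  -4.79]
```

>>> play_rows --motion '[[[-0.45,0.2,0],[0,0,0],1],[[-0.42,0.27,0],[0,0,0],1],[[-0.41,0.28,0],[0,0,0],1],[[-0.4,0.29,0],[0,0,0],1],[[-0.39,0.3,0],[0,0,0],1],[[-0.38,0.31,0],[0,0,0],1],[[-0.36,0.33,0],[0,0,0],1],[[-0.35,0.34,0],[0,0,0],1],[[-0.33,0.36,0],[0,0,-2],1],[[-0.32,0.37,0],[0,0,-2],1]]'

```text
time_s: 6.6
eef_pos: [0.4337, -0.1701, 0.0447]
eef_rot: [-0.271, 0.963, -0.006, -0.007]
wrist_force: [0.4, -0.1, -0.1]
gripper_width: 0.003
finger_force: 0.0
```

```bash
python3 -c "
import numpy as np
from bench import bot
o=bot.get_obs();p=o['eef_pos'][:2]-np.array([.542,-.082]);print(p,np.hypot(*p),np.degrees(np.arctan2(p[1],p[0])),o['wrist_force'])
from m import *
meas(None,np.array([.542,-.082]))"
```

```text
[-0.1083466  -0.08807477] 0.13962861352345995 -140.892396637718 [ 0.42953283 -0.06948801 -0.14310376]
arrow mean -166.6 line -177.05681 off -0.030295894 0.18738838502709548
tab -8.24 0.9775757835285164 93 err tab-arrow mod45 -21.63
```

```bash
python3 -c "
from h import *
a=cams.camera('top')['img'][150:350,150:350];b=cams.camera('side')['img'][160:300,200:400]
cv2.imwrite('pics/c2.png',np.hstack([cv2.resize(a,(400,400),interpolation=2),cv2.resize(b,(400,280),interpolation=2) if 0 else cv2.copyMakeBorder(cv2.resize(b,(400,280),interpolation=2),0,120,0,0,0)])[...,::-1])"
```

```text
(no output)
```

View pics/c2.png

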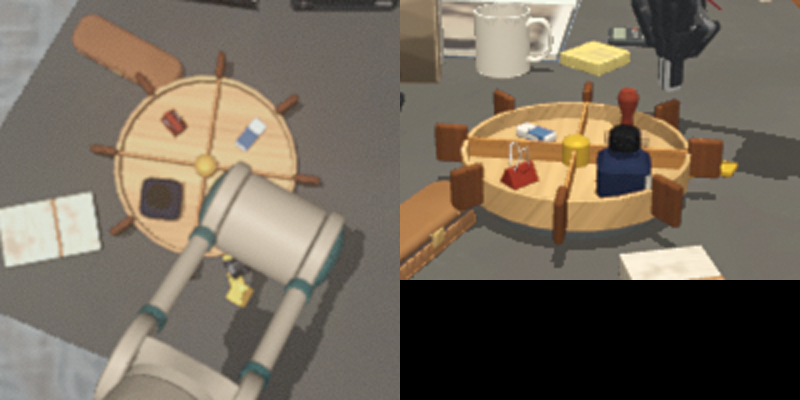

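The top view shows the gripper over the front bay. The side view shows the shut fingertip at (672,87) and the nearest tab top at (667,103). I'll check this against a projection of the TCP.

```bash
python3 -c "
import numpy as np
from bench import bot
o=bot.get_obs();p=o['eef_pos'];k=np.array([.542,-.082])
for n in('side','top'):
    c=np.load(n+'.npz')
    def P(X): q=c['K']@(c['R']@np.array(X)+c['t']);return (q[:2]/q[2]).round(1)
    print(n,'tcp',P(p),'tcp up 3cm',P(p+[0,0,.03]))
    for a in(-143.2,-188.2,-98.2,-8.2):
        r=np.radians(a);u=k+.136*np.array([np.cos(r),np.sin(r)]);print(a,P([*u,.07]),P([*u,.026]))
"
```

```text
side tcp [333.2 218.7] tcp up 3cm [333.9 206.8]
-143.2 [334.5 209.8] [333.4 227.3]
-188.2 [354.2 228.4] [352.6 247.5]
-98.2 [294.1 201.4] [293.8 218.2]
-8.2 [225. 221.] [225.9 239.5]
top tcp [286.  273.9] tcp up 3cm [286.1 273.5]
-143.2 [283.5 273.8] [283.4 274.4]
-188.2 [244.2 283.9] [245.4 284.1]
-98.2 [303.9 239.1] [303.2 240.9]
-8.2 [259.9 181.1] [260.6 184.7]
```

```bash
python3 -c "
import cv2
from bench import cams
a=cams.camera('side')['img'][160:240,290:390]
b=cv2.imread('pics/s1.png')[120:220,270:370,::-1]
cv2.imwrite('pics/c3.png',cv2.hconcat([cv2.resize(a,(400,320)),cv2.resize(b,(320,320))])[...,::-1])
import numpy as np
c=np.load('side.npz');q=c['K']@(c['R']@np.array([.4758,-.1945,.103])+c['t']);print(q/q[2])"
```

```text
[315.05125597 191.6014342    1.        ]
```

View pics/c3.png

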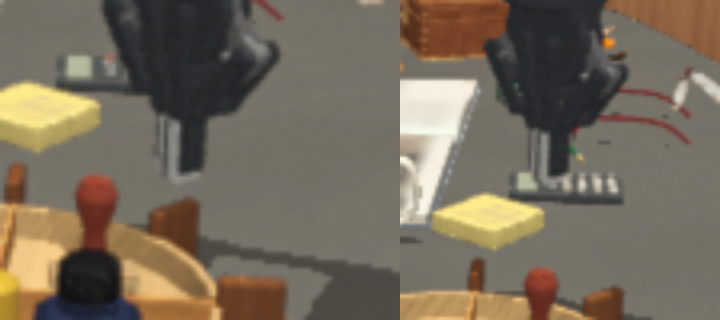

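The close view shows the fingertip at side-image pixel (335,205). The reported TCP should project to (333,219), so the real tip is about 3 cm higher than reported and was passing above the tab. I'll go back to the gap, lower from there and check again.

>>> play_rows --motion '[[[0.6,-0.5,0],[0,0,2],1],[[0.7,-0.55,0],[0,0,2],1],[[0.8,-0.6,0],[0,0,0],1],[[0.9,-0.6,0],[0,0,0],1],[[0.8,-0.8,0],[0,0,0],1],[[0,0,0],[0,0,0],1],[[0,0,-0.7],[0,0,0],1],[[0,0,-0.7],[0,0,0],1],[[0,0,-0.6],[0,0,0],1],[[0,0,0],[0,0,0],1]]'

```text
time_s: 8.05
eef_pos: [0.4712, -0.2004, 0.024]
eef_rot: [-0.305, 0.952, -0.006, -0.008]
wrist_force: [0.6, -0.7, -1.5]
gripper_width: 0.002
finger_force: 0.0
```

```bash
python3 -c "
import cv2,numpy as np
from bench import cams,bot
a=cams.camera('side')['img'][160:240,280:380]
cv2.imwrite('pics/c4.png',cv2.resize(a,(600,480))[...,::-1])
c=np.load('side.npz');p=bot.get_obs()['eef_pos']
for d in (0,.02,.03,.04):
  q=c['K']@(c['R']@(p+[0,0,d])+c['t']);q/=q[2];print(p,d,q,(q[:2]-[280,160])*6)"
```

```text
[ 0.47155895 -0.20059509  0.02442294] 0 [315.23326279 221.39960099   1.        ] [211.39957676 368.39760596]
[ 0.47155895 -0.20059509  0.02442294] 0.02 [315.57148073 213.76633766   1.        ] [213.42888439 322.59802593]
[ 0.47155895 -0.20059509  0.02442294] 0.03 [315.74255018 209.90545988   1.        ] [214.45530107 299.43275927]
[ 0.47155895 -0.20059509  0.02442294] 0.04 [315.91494689 206.01462698   1.        ] [215.48968133 276.08776187]
```

View pics/c4.png

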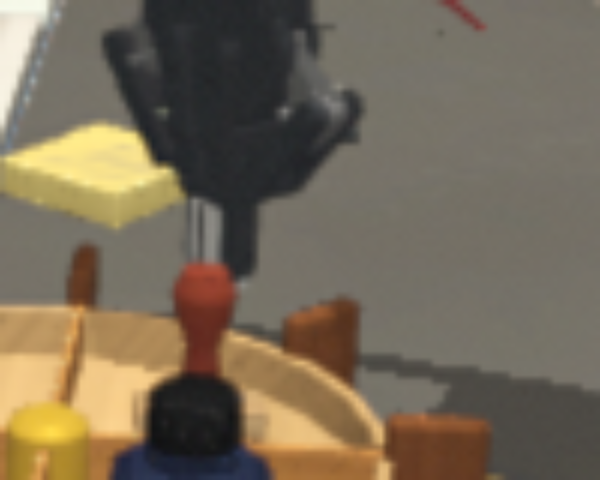

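The tip is at about crop row 285, which puts its true height near 60 mm. I'll lower it a further 1.8 cm and then sweep towards the tab slowly.

>>> play_rows --motion '[[[0,0,-0.6],[0,0,0],1],[[0,0,-0.6],[0,0,0],1],[[0,0,-0.6],[0,0,0],1],[[0,0,0],[0,0,0],1],[[-0.4,0.23,0],[0,0,0],1],[[-0.4,0.27,0],[0,0,0],1],[[-0.4,0.29,0],[0,0,0],1],[[-0.4,0.31,0],[0,0,0],1],[[-0.4,0.33,0],[0,0,0],1],[[-0.3,0.27,0],[0,0,0],1]]'

```text
time_s: 9.35
eef_pos: [0.4485, -0.1835, 0.0068]
eef_rot: [-0.305, 0.952, -0.007, -0.007]
wrist_force: [-1.2, -0.2, -0.1]
gripper_width: 0.001
finger_force: 0.0
```

```bash
cat > s.py <<'E'
from m import *
from bench import bot
o=bot.get_obs();p=o['eef_pos'][:2]-np.array([.542,-.082]);print(o['eef_pos'],np.hypot(*p),np.degrees(np.arctan2(p[1],p[0])),o['wrist_force'].round(2))
meas(None,np.array([.542,-.082]))
E
python3 s.py
```

```text
[ 0.44854337 -0.18353473  0.00679408] 0.1379979813651963 -132.62770908811086 [-1.19 -0.2  -0.14]
arrow mean -165.8 line -170.10446 off -0.011799805 0.18675400450818033
tab -8.09 0.9780516376427397 85 err tab-arrow mod45 -22.32
```

>>> play_rows --motion '[[[-0.2,0.17,0],[0,0,0],1],[[-0.2,0.17,0],[0,0,0],1],[[-0.2,0.18,0],[0,0,-1],1],[[-0.2,0.18,0],[0,0,-1],1],[[-0.2,0.19,0],[0,0,-1],1],[[-0.2,0.2,0],[0,0,-1],1],[[-0.2,0.21,0],[0,0,-1],1],[[-0.2,0.22,0],[0,0,-1],1],[[-0.2,0.23,0],[0,0,-1],1],[[0,0,0],[0,0,0],1]]'

```text
time_s: 10.65
eef_pos: [0.4302, -0.1659, 0.0067]
eef_rot: [-0.246, 0.969, -0.006, -0.008]
wrist_force: [0.3, -0.3, -0.3]
gripper_width: -0.004
finger_force: 0.0
```

```bash
python3 s.py
```

```text
[ 0.4302375  -0.16589651  0.00667329] 0.1397479240520105 -143.10562233110508 [ 0.33 -0.32 -0.34]
arrow mean -166.7 line -15.668564 off -0.079895064 0.18357535652606993
tab -16.33 0.9450128921728845 106 err tab-arrow mod45 15.4
```

The tab engages: the tray has turned 8.1° with 14.2° to go.

>>> play_rows --motion '[[[-0.19,0.23,0],[0,0,-1.2],1],[[-0.18,0.23,0],[0,0,-1.2],1],[[-0.18,0.24,0],[0,0,-1.2],1],[[-0.17,0.24,0],[0,0,-1.2],1],[[-0.16,0.25,0],[0,0,-1.2],1],[[-0.15,0.25,0],[0,0,-1.2],1],[[-0.14,0.25,0],[0,0,-1.2],1],[[-0.13,0.25,0],[0,0,-1.2],1],[[-0.12,0.26,0],[0,0,-1.2],1],[[-0.11,0.26,0],[0,0,-1.2],1]]'

```text
time_s: 11.95
eef_pos: [0.4152, -0.1415, 0.0067]
eef_rot: [-0.143, 0.99, -0.005, -0.008]
wrist_force: [0.2, -1.1, 0.8]
gripper_width: 0.007
finger_force: 0.4
```

```bash
python3 s.py
```

```text
[ 0.41516995 -0.14151969  0.00671157] 0.14010158545212142 -154.85994735248946 [ 0.25 -1.12  0.85]
arrow mean -165.9 line -119.34529 off 0.13055441 0.19061360921013626
tab 17.32 0.960023379238508 127 err tab-arrow mod45 3.25
```

>>> play_rows --motion '[[[-0.05,0.11,0],[0,0,-0.5],1],[[-0.05,0.11,0],[0,0,-0.5],1],[[-0.05,0.11,0],[0,0,-0.5],1],[[-0.05,0.11,0],[0,0,-0.5],1],[[-0.04,0.11,0],[0,0,-0.5],1],[[0,0,0],[0,0,0],1],[[0,0,0],[0,0,0],1],[[0.06,-0.2,0],[0,0,0],1],[[0.1,-0.4,0],[0,0,0],1],[[0.1,-0.4,0],[0,0,0],1]]'

```text
time_s: 13.25
eef_pos: [0.416, -0.1466, 0.0068]
eef_rot: [-0.122, 0.992, -0.005, -0.008]
wrist_force: [0.7, 0.2, -0.2]
gripper_width: 0.001
finger_force: 0.0
```

```bash
python3 s.py
```

```text
[ 0.41598139 -0.14659847  0.00677129] 0.1416109182514643 -152.85984399939144 [ 0.71  0.15 -0.18]
arrow mean -169.0 line -19.984451 off -0.08762492 0.17677346811615116
tab 14.89 0.9470744512564344 120 err tab-arrow mod45 3.86
```

>>> play_rows --motion '[[[0.2,-0.5,0],[0,0,0],1],[[0.2,-0.5,0],[0,0,0],1],[[0,0,0.5],[0,0,0],1],[[0,0,1.5],[0,0,0],1],[[0,0,2],[0,0,0],1],[[0,0,2.5],[0,0,0],1],[[0,0,2.5],[0,0,0],1],[[0,0,2.5],[0,0,0],1],[[0,0,2.5],[0,0,0],1],[[0,0,2.5],[0,0,0],1]]'

```text
time_s: 14.55
eef_pos: [0.4195, -0.156, 0.1729]
eef_rot: [-0.122, 0.992, -0.005, -0.008]
wrist_force: [-0.0, -0.2, -0.7]
gripper_width: -0.006
finger_force: 0.0
```

>>> play_rows --motion '[[[-0.5,2,0],[0,0,0],1],[[-1,3,0],[0,0,0],1],[[-1.2,4,0],[0,0,0],1],[[-1.2,4,0],[0,0,0],1],[[-1.2,4,0],[0,0,0],1],[[-1.2,4,0],[0,0,0],1],[[-1.2,4,0],[0,0,0],1],[[-1.2,4,0],[0,0,0],1],[[-1,3,0],[0,0,0],1],[[0,0,0],[0,0,0],1]]'

```text
time_s: 15.8
eef_pos: [0.32, 0.1654, 0.1707]
eef_rot: [-0.124, 0.992, -0.005, -0.01]
wrist_force: [-0.5, -0.5, -0.1]
gripper_width: 0.003
finger_force: 0.0
```

```bash
python3 s.py; python3 -c "
from m import *
c,k=meas();cv2.imwrite('pics/f.png',cv2.resize(c['img'][150:350,100:350],(750,600),interpolation=2)[...,::-1])"
```

```text
[0.31995858 0.16535848 0.17068801] 0.33239826837709713 131.91274694583976 [-0.49 -0.47 -0.14]
arrow mean -165.7 line -157.50977 off 0.024068791 0.18876447637902355
tab 15.11 0.9390818057998286 158 err tab-arrow mod45 0.8
ctr [ 0.5432 -0.0811  0.1188]
arrow mean -165.5 line -157.17613 off 0.02468853 0.1901538849260222
tab 15.06 0.929607260144652 148 err tab-arrow mod45 0.55
```

View pics/f.png

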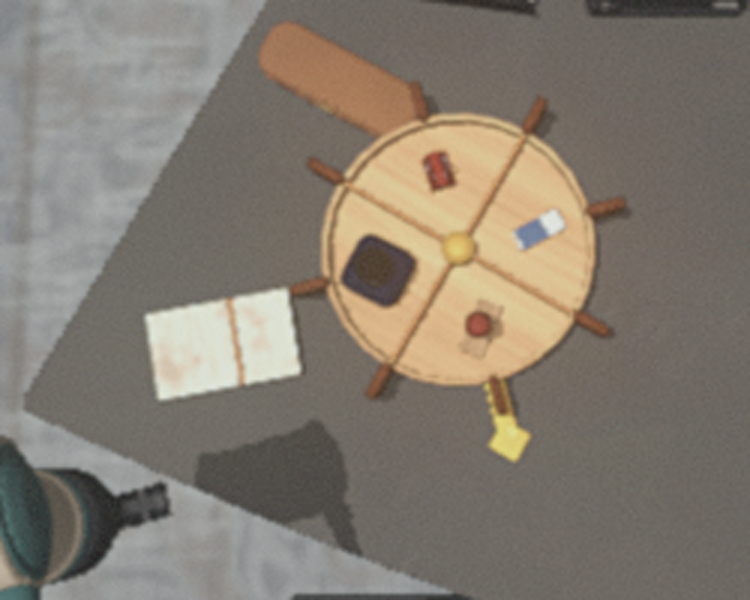

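The final view shows the stamp at (480,323), with its bay's tab lying over the brass arrow (error about 0.5°). The other tray contents are standing, the cards haven't moved and the arm is clear.

```bash
python3 -c "
from bench import ticket
print(ticket.job_done())"
```

```text
the job is handed in; nothing more can be done
None
```

The hand stamp's bay now points along the brass arrow to within about 1° by the camera, the tray is at rest, the arm is clear, and the job is handed in; no verdict came back.

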